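# Weigh out battery packs on the spring scale

### The job

Weigh out old battery packs for the recycling bag: draw them one at a time off the deck into the spring scale's pan, until its pointer has come down to the black mark on the index plate, and stop there. Packs that are not needed stay lying on the deck; leave the mark, the little bottle and the small case where they are.

Things in the scene. Friction and masses are not known exactly. Their poses are not given: they have to be found in the camera images.
- deck_edge (a point): the deck: a flat white board, 200 mm deep and 250 mm wide, its top 80 mm above the table, the top of a fixed grey storage riser; the point is the middle of its top edge on the robot's side; x runs away from the robot across the deck, at right angles to the edge, y along the edge, z up
- pan_floor (a point): the scale's steel pan, on the robot's side of the deck with a 3 mm gap, 115 mm deep (x) and 262 mm wide (y), axes parallel to the deck's; the point is the middle of its floor's upper face. Rims 3 mm thick stand 15 mm above the floor at the robot's side and both ends; the side towards the deck is open. Empty, its floor is 2 mm below the deck's top; it sinks straight down as packs are added. A pack left leaning on the edge of the deck is not yet in the pan
- pan (a joint): how far the pan has sunk, m: 0 empty, 0.042 at its bottom stop; a spring of 86 N/m, so each pack sinks it by 7 to 9 mm, and it comes to rest within about a second
- pointer (a point): the tip of the pan's thin pointer (2 mm thick), at the pan's +y end in front of the upright aluminium index plate; it sinks with the pan
- mark (a point): the middle of the black mark, a bar 10 mm tall and 20 mm wide on the index plate just past the pointer's tip (same frame as the deck, z up). The pointer is at the mark when its tip is level with any part of the bar; this takes two or three packs. It can be shifted up and down if knocked
- pack0_mid (a point): a dark flat battery pack, a plain block 60 x 40 x 14 mm, about 70 g (10 percent more or less), that starts lying flat on the deck, one of four alike side by side along the deck; the point is its centre, its x axis runs along the 60 mm, z along the 14 mm thickness (up at the start)
- pack1_mid (a point): a dark flat battery pack, a plain block 60 x 40 x 14 mm, about 70 g (10 percent more or less), that starts lying flat on the deck, one of four alike side by side along the deck; the point is its centre, its x axis runs along the 60 mm, z along the 14 mm thickness (up at the start)
- pack2_mid (a point): a dark flat battery pack, a plain block 60 x 40 x 14 mm, about 70 g (10 percent more or less), that starts lying flat on the deck, one of four alike side by side along the deck; the point is its centre, its x axis runs along the 60 mm, z along the 14 mm thickness (up at the start)
- pack3_mid (a point): a dark flat battery pack, a plain block 60 x 40 x 14 mm, about 70 g (10 percent more or less), that starts lying flat on the deck, one of four alike side by side along the deck; the point is its centre, its x axis runs along the 60 mm, z along the 14 mm thickness (up at the start)
- bottle_mid (a point): a small white bottle with a red cap, 28 mm across, 55 mm tall, at the back of the deck; the point is its centre. Leave alone
- case_mid (a point): a small closed grey case, 30 x 55 x 22 mm, at the back of the deck; the point is its centre. Leave alone
Mind the look-alikes: they are no part of the job. What is shaped like the part that bears pack0_mid but brown or green is not meant.

How it is judged (in metres and radians):
On the way, in this order (a step that is already met when the one before it is completed fails the run):
1. one pack alone is wholly in the pan, the other three still on the deck (((x of pack0_mid in the frame of deck_edge below -0.0275 m and x of each of pack1_mid, pack2_mid, pack3_mid in the frame of deck_edge above 0.002 m) or (x of each of pack0_mid, pack2_mid, pack3_mid in the frame of deck_edge above 0.002 m and x of pack1_mid in the frame of deck_edge below -0.0275 m) or (x of each of pack0_mid, pack1_mid, pack3_mid in the frame of deck_edge above 0.002 m and x of pack2_mid in the frame of deck_edge below -0.0275 m) or (x of each of pack0_mid, pack1_mid, pack2_mid in the frame of deck_edge above 0.002 m and x of pack3_mid in the frame of deck_edge below -0.0275 m))), for 0.2 s.
2. two packs are in the pan, the other two still on the deck (((x of each of pack0_mid, pack1_mid in the frame of deck_edge below -0.0275 m and x of each of pack2_mid, pack3_mid in the frame of deck_edge above 0.002 m) or (x of each of pack0_mid, pack2_mid in the frame of deck_edge below -0.0275 m and x of each of pack1_mid, pack3_mid in the frame of deck_edge above 0.002 m) or (x of each of pack0_mid, pack3_mid in the frame of deck_edge below -0.0275 m and x of each of pack1_mid, pack2_mid in the frame of deck_edge above 0.002 m) or (x of each of pack0_mid, pack3_mid in the frame of deck_edge above 0.002 m and x of each of pack1_mid, pack2_mid in the frame of deck_edge below -0.0275 m) or (x of each of pack0_mid, pack2_mid in the frame of deck_edge above 0.002 m and x of each of pack1_mid, pack3_mid in the frame of deck_edge below -0.0275 m) or (x of each of pack0_mid, pack1_mid in the frame of deck_edge above 0.002 m and x of each of pack2_mid, pack3_mid in the frame of deck_edge below -0.0275 m))), for 0.2 s.
At the end, for the whole second after the job is handed in: The pointer's middle is within 6 mm above or below the mark's middle (it is level with the bar), the pan is at rest, and every pack is either wholly in the pan (either way up, flat or on edge) or lying on the deck (z of pointer in the frame of mark between -0.006 and 0.006 m and velocity of joint pan between -0.01 and 0.01 m/s and ((x of pack0_mid in the frame of pan_floor between -0.0575 and 0.033 m and y of pack0_mid in the frame of pan_floor between -0.13 and 0.13 m and z of pack0_mid in the frame of pan_floor between 0 and 0.045 m) or (x of pack0_mid in the frame of deck_edge between 0.002 and 0.2 m and y of pack0_mid in the frame of deck_edge between -0.125 and 0.125 m and z of pack0_mid in the frame of deck_edge between 0.002 and 0.02 m)) and ((x of pack1_mid in the frame of pan_floor between -0.0575 and 0.033 m and y of pack1_mid in the frame of pan_floor between -0.13 and 0.13 m and z of pack1_mid in the frame of pan_floor between 0 and 0.045 m) or (x of pack1_mid in the frame of deck_edge between 0.002 and 0.2 m and y of pack1_mid in the frame of deck_edge between -0.125 and 0.125 m and z of pack1_mid in the frame of deck_edge between 0.002 and 0.02 m)) and ((x of pack2_mid in the frame of pan_floor between -0.0575 and 0.033 m and y of pack2_mid in the frame of pan_floor between -0.13 and 0.13 m and z of pack2_mid in the frame of pan_floor between 0 and 0.045 m) or (x of pack2_mid in the frame of deck_edge between 0.002 and 0.2 m and y of pack2_mid in the frame of deck_edge between -0.125 and 0.125 m and z of pack2_mid in the frame of deck_edge between 0.002 and 0.02 m)) and ((x of pack3_mid in the frame of pan_floor between -0.0575 and 0.033 m and y of pack3_mid in the frame of pan_floor between -0.13 and 0.13 m and z of pack3_mid in the frame of pan_floor between 0 and 0.045 m) or (x of pack3_mid in the frame of deck_edge between 0.002 and 0.2 m and y of pack3_mid in the frame of deck_edge between -0.125 and 0.125 m and z of pack3_mid in the frame of deck_edge between 0.002 and 0.02 m))); the robot touches nothing.
It fails at once if the mark is shifted by more than 4 mm (distance of mark from where it was at the start of the episode above 0.004 m).
It fails at once if the bottle on the deck is moved by more than 20 mm (distance of bottle_mid from where it was at the start of the episode above 0.02 m).
It fails at once if the case on the deck is moved by more than 20 mm (distance of case_mid from where it was at the start of the episode above 0.02 m).
It also fails if it takes over 51 s, if anything falls off the work surface, if the arm or the gripper's body presses on something with over 40 N, if the wrist force passes 120 N, or if a joint passes its speed limit or range.

### The arm

A 6-joint arm with a two-finger parallel gripper is mounted at the origin on the work surface. World frame = base frame: x ahead of the robot, y to its left, z up, the work surface at z = 0. Lengths are in mm, angles in rad, forces in N, time in s.
With the tool pointing down it reaches from about 400 to 825 mm from the base axis. Payload 7 kg.
Tool frame: the origin (TCP) lies on the centre line of the jaws, within the pads' length; the fingertips stand 14 mm ahead of it and the grasp point (between the pads) lies 5 mm behind it; z points along the fingers, x is the direction in which the jaws open and shut, and the axes are right-handed (so a half turn about z gives the same grasp; the last joint's range is limited). The gripper opens to 88 mm and grips with 3 to 60 N. Pads are 19 mm wide; open, the fingers measure 130 mm over their backs; the gripper's body (78 mm by 193 mm) begins 47 mm behind the grasp point.
Start: joints at [1.556, 0.359, 0.012, 0, -1.224, -0.288], TCP at [201.29, 644.265, 240.561] pointing down, gripper open.
Joint ranges: [-3.07, 3.07], [-1.43, 2.12], [-1.02, 1.25], [-3.03, 1.67], [-3.05, -0], [-3.03, 3.03]. Speed limits (rad/s): [2.39, 2.39, 3.01, 3.14, 3.14, 3.14].

### API

Orientations are given as a unit quaternion [x, y, z, w].
In Python, from bench import manip gives the robot as it stands.
- The arm moves only by the shell command python3 -m handwheel 'ROWS' [FORCE]. ROWS is a JSON object of lists of equal length, an entry for each row: "linear": the shift along the tool's x, y, z in units of 25 mm (1.0 is 25 mm), a list of three; "dr": the turn, a rotation vector about the tool's x, y, z in degrees, a list of three; "jaw": the opening in per cent of the stroke, from 0 (shut) to 100 (fully open). In form: {"linear": [[x, y, z], ...], "dr": [[ax, ay, az], ...], "jaw": [jaw, ...]}. A call has 1 to 8 rows; each row is the pose to reach, as a shift and turn from the pose commanded when the call began, along the tool's axes at that moment; what a row does not reach only later rows make up. A row lasts 1/12 s, in which the tool goes at most 41.7 mm and 7.16 degrees, less where a joint would pass 70% of its speed; a pose out of reach is approached as far as the arm can. A call with a gripper value outside its range is refused whole. The fingers move at their own pace and stop on an object; FORCE is the grip in N (left out, the last holds). Time passes only in rows, so rows that repeat a pose let the fingers close. It gives the time, the measured TCP pose, the force and the opening at its end, in the units of the state.
- manip.sense(): the state, without advancing time (a new reading comes with each control period).
- manip.read_camera(name): name is "scene" or "top"; returns a dict with "img" (400x640x3 uint8, blue, green, red), "mtx" (3x3 intrinsics, pixels), "rvec" (rotation vector, rad) and "tvec" (3), from world to camera coordinates, as OpenCV has them. Camera axes: x right, y down, z forward; pixel columns grow to the right and rows downward; lengths in mm; the calibration is good to about 2 mm. A picture is of the moment at which its call begins. There is no depth.
- manip.finish_job(): hands the job in, once; it reports no verdict.
The state is a dict: "clock": time; "joints": joint angles; "joint_vel": joint speeds; "joint_efforts": joint torques, N m; "tcp_pos": TCP position; "ee_rot": TCP orientation; "wrist_force": force on the tool from outside, world axes, zero at the start; "torque": the same for the moment, N m; "width": finger opening in mm.
Only numpy, scipy, OpenCV 4.12 (cv2) and the standard library are available. Lean on these libraries where they do the work, as an engineer would, in place of code of your own. Each camera call takes 0.05 s, during which the arm holds its last target.

## Working session

There is one attempt and no reset: what is moved stays moved. The work goes in short steps, Python scripts to look and compute and a shell command to move; the robot and the scene stay as the last step left them, time stands still between calls to the robot, and variables do not carry over. Pictures are saved under pics/ and viewed, and the job is handed in when it is done.

```bash
mkdir -p pics; ls
cat > h.py <<'E'
import numpy as np, cv2
from bench import manip
def cam(n):
    c=manip.read_camera(n); R=cv2.Rodrigues(np.array(c['rvec'],float))[0]
    return c['img'],np.array(c['mtx'],float),R,np.array(c['tvec'],float).ravel()
def ray(C,uv):
    _,K,R,t=C; d=R.T@np.linalg.inv(K)@np.array([uv[0],uv[1],1.]); return -R.T@t,d
def onz(C,uv,z):
    o,d=ray(C,uv); return o+d*(z-o[2])/d[2]
def tri(C1,u1,C2,u2):
    o1,d1=ray(C1,u1);o2,d2=ray(C2,u2)
    s=np.linalg.lstsq(np.stack([d1,-d2],1),o2-o1,rcond=None)[0]
    a=o1+s[0]*d1;b=o2+s[1]*d2; return (a+b)/2,np.linalg.norm(a-b)
def proj(C,p):
    _,K,R,t=C; q=K@(R@np.array(p,float)+t); return q[:2]/q[2]
E
python3 - <<'E'
from h import *
s=manip.sense(); print({k:np.round(v,3) for k,v in s.items()})
for n in('scene','top'):
    C=cam(n); cv2.imwrite(f'pics/{n}0.png',C[0]); print(n,C[1].round(1).tolist(),(-C[2].T@C[3]).round(0), C[2].round(2).tolist())
E
```

```text
pics
{'clock': np.float64(0.0), 'joints': array([ 1.556,  0.359,  0.011, -0.   , -1.224, -0.288]), 'joint_vel': array([ 0.001,  0.001, -0.001, -0.   ,  0.   , -0.   ]), 'joint_efforts': array([ 1.0000e-03, -5.8272e+01,  2.9305e+01,  6.9970e+00,  7.0000e-03,
       -0.0000e+00]), 'tcp_pos': array([201.161, 643.82 , 239.626]), 'ee_rot': array([-0.592,  0.806, -0.001, -0.001]), 'wrist_force': array([-0.539, -0.051,  0.684]), 'torque': array([ 0.003,  0.029, -0.026]), 'width': np.float64(87.853)}
scene [[412.1, 0.0, 316.9], [0.0, 412.1, 199.0], [0.0, 0.0, 1.0]] [1234.  152.  549.] [[-0.29, 0.96, -0.0], [0.54, 0.16, -0.83], [-0.79, -0.24, -0.56]]
top [[450.0, 0.0, 310.7], [0.0, 450.0, 194.9], [0.0, 0.0, 1.0]] [ 441.  -38. 1148.] [[-0.0, -1.0, -0.01], [-0.99, 0.0, -0.15], [0.15, 0.01, -0.99]]
```

View pics/scene0.png

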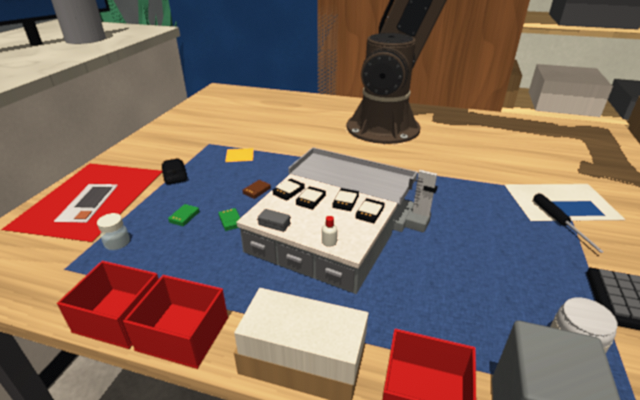

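View pics/top0.png

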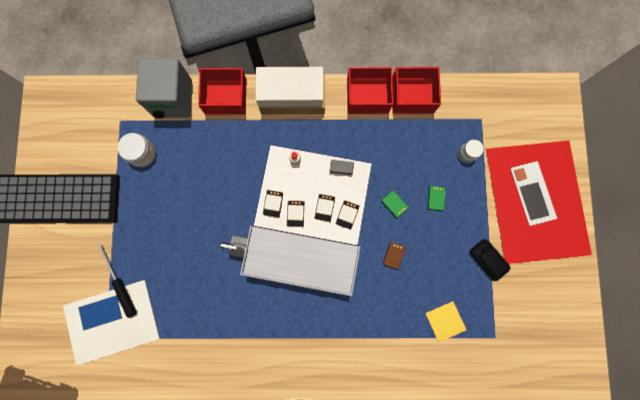

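Run:
```python
import cv2
a=cv2.imread('pics/top0.png')[140:305,210:390]; cv2.imwrite('pics/top0z.png',cv2.resize(a,None,fx=3.6,fy=3.6,interpolation=cv2.INTER_CUBIC))
a=cv2.imread('pics/scene0.png')[140:295,230:450]; cv2.imwrite('pics/scene0z.png',cv2.resize(a,None,fx=3.6,fy=3.6,interpolation=cv2.INTER_CUBIC))
```

```text
(no output)
```

View pics/top0z.png

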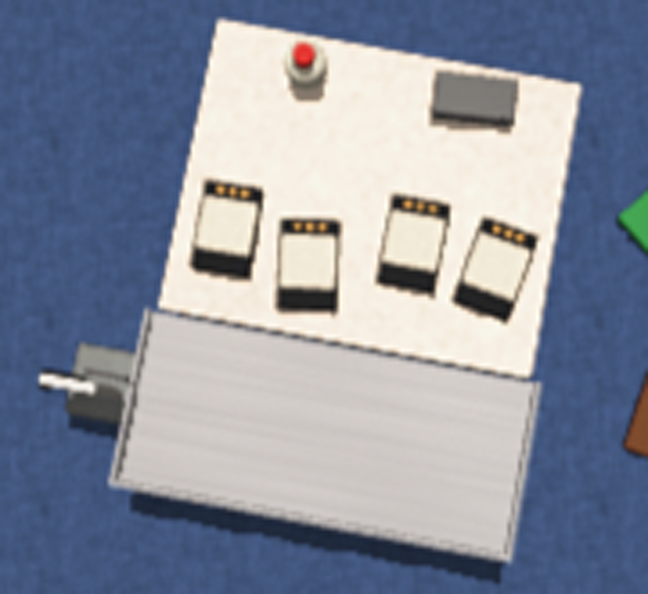

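View pics/scene0z.png

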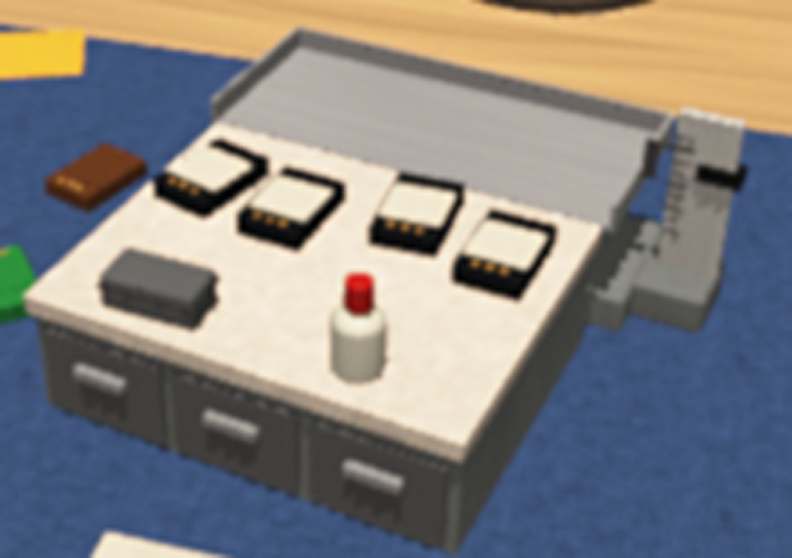

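```bash
cat > meas.py <<'E'
from h import *
def quad(img,roi,white):
    x0,y0,x1,y1=roi; g=img[y0:y1,x0:x1]; hsv=cv2.cvtColor(g,cv2.COLOR_BGR2HSV)
    m=white(hsv).astype(np.uint8); cs=cv2.findContours(m,cv2.RETR_EXTERNAL,cv2.CHAIN_APPROX_NONE)[0]
    c=max(cs,key=cv2.contourArea); return c[:,0,:]+[x0,y0],m
E
python3 - <<'E'
from meas import *
T=cam('top');S=cam('scene')
ft=lambda w:(w[...,2]>170)&(w[...,1]<60)
h=cv2.cvtColor(T[0],cv2.COLOR_BGR2HSV)
print('deck hsv',h[175,320],h[225,320],'pan',h[260,300],'pack dark',h[224,296],'label',h[212,296])
h=cv2.cvtColor(S[0],cv2.COLOR_BGR2HSV)
print('deck S',h[225,300],h[190,330],'pan',h[170,340])
def z(uv,o): return np.array(o)+np.array(uv)/3.6
ct=[(218,20),(580,85),(532,378),(160,308)]
cs=[(470,452),(28,300),(228,122),(605,222)]
for a,b in zip(ct,cs):
    a=z(a,(210,140));b=z(b,(230,140)); p,e=tri(T,a,S,b); print(a,b,p.round(1),e.round(1), onz(T,a,80).round(1), onz(S,b,80).round(1))
# mark
b=z((720,178),(230,140)); a=z((75,384),(210,140)); p,e=tri(T,a,S,b); print('mark',p.round(1),e)
# packs
for a,b in [((228,229),(505,245)),((309,262),(416,203)),((414,242),(291,200)),((497,266),(212,172))]:
    a=z(a,(210,140));b=z(b,(230,140)); p,e=tri(T,a,S,b); print('pack',p.round(1),e.round(1),onz(T,a,94).round(1),onz(S,b,94).round(1))
E
```

```text
deck hsv [ 21  18 247] [ 18  21 247] pan [ 12  12 205] pack dark [90  7 36] label [ 21  27 243]
deck S [ 19  29 244] [ 19  34 241] pan [ 15  17 178]
[270.55555556 145.55555556] [360.55555556 265.55555556] [730.1  71.   73.7] 6.8 [729.1  67.   80. ] [736.   75.3  80. ]
[371.11111111 163.61111111] [237.77777778 223.33333333] [ 682.7 -175.4   74.4] 6.3 [ 682.7 -177.6   80. ] [ 688.9 -168.3   80. ]
[357.77777778 245.        ] [293.33333333 173.88888889] [ 484.8 -136.2   77.7] 11.6 [ 486.4 -141.5   80. ] [ 487.7 -128.9   80. ]
[254.44444444 225.55555556] [398.05555556 201.66666667] [532.9 106.7  79.6] 6.7 [533.3 103.3  80. ] [532.5 110.   80. ]
mark [482.8 162.6  87.8] 11.186500839618779
pack [584.1  60.2  89.4] 4.5 [583.9  57.6  94. ] [590.   63.3  94. ]
pack [561.7   6.2  92.1] 3.8 [561.9   4.3  94. ] [564.1   8.6  94. ]
pack [574.8 -62.7  89.7] 4.1 [574.8 -64.6  94. ] [580.6 -58.6  94. ]
pack [ 558.5 -116.4   88.8] 5.6 [ 558.8 -118.7   94. ] [ 565.7 -110.6   94. ]
```

Run:
```python
from meas import *
T=cam('top');S=cam('scene')
def line(p):
    v=cv2.fitLine(np.array(p,np.float32),cv2.DIST_HUBER,0,.01,.01).ravel(); return v
def inter(a,b):
    A=np.array([[a[0],-b[0]],[a[1],-b[1]]]); s=np.linalg.solve(A,[b[2]-a[2],b[3]-a[3]]); return np.array([a[2]+s[0]*a[0],a[3]+s[0]*a[1]])
def bilin(g,u,v): return cv2.remap(g,np.float32([[u]]),np.float32([[v]]),cv2.INTER_LINEAR)[0,0]
def edge(g,p,q,n=40,half=5,marg=.12):
    p=np.array(p,float);q=np.array(q,float);d=(q-p)/np.linalg.norm(q-p);nn=np.array([-d[1],d[0]]);pts=[]
    ts=np.arange(-half,half+.01,.25)
    for f in np.linspace(marg,1-marg,n):
        c=p+f*(q-p); pr=np.array([float(bilin(g,*(c+t*nn))) for t in ts]); gr=np.abs(np.gradient(cv2.GaussianBlur(pr[None],(5,1),1).ravel())); 
        gr=gr*(gr>.5*gr.max()); pts.append(c+nn*(gr*ts).sum()/gr.sum())
    return line(pts)
def corners(g,q):
    L=[edge(g,q[i],q[(i+1)%4]) for i in range(4)]; return [inter(L[i-1],L[i]) for i in range(4)]
gT=T[0][...,2].astype(np.float32) # red: white vs blue
gS=S[0][...,2].astype(np.float32)
ct=np.array([(218,20),(580,85),(532,378),(160,308)])/3.6+[210,140]
cs=np.array([(470,445),(28,297),(225,124),(605,224)])/3.6+[230,140]
a=corners(gT,ct);b=corners(gS,cs)
for x,y in zip(a,b):
    p,e=tri(T,x,S,y); print(x.round(1),y.round(1),p.round(1),e.round(1),onz(T,x,80).round(1),onz(S,y,80).round(1))
for C,q in((T,a),(S,b)):
    P=[onz(C,x,80)[:2] for x in q]; print([np.linalg.norm(P[i]-P[i-1]).round(1) for i in range(4)])
```

```text
[270.  144.5] [358.2 264.9] [732.4  69.7  76.7] 2.1 [731.7  68.4  80. ] [735.7  71.3  80. ]
[371.  163.3] [233.3 223.4] [ 685.1 -179.    74.8] 2.0 [ 683.5 -177.3   80. ] [ 691.3 -176.4   80. ]
[357.1 245. ] [291.3 171.9] [ 485.5 -137.2   82.8] 5.1 [ 486.4 -139.9   80. ] [ 480.6 -136.4   80. ]
[253.2 225.5] [395.3 206.3] [534.5 106.7  69.4] 1.9 [533.4 106.2  80. ] [550.2 106.8  80. ]
[np.float64(201.9), np.float64(250.4), np.float64(200.7), np.float64(250.6)]
[np.float64(188.9), np.float64(251.6), np.float64(214.4), np.float64(253.0)]
```

```bash
cat > packs.py <<'E'
from meas import *
from scipy.spatial.transform import Rotation as Ro
O=np.array([509.9,-16.9]); yaw=-np.deg2rad(11.0)
ex=np.array([np.cos(yaw),np.sin(yaw)]); ey=np.array([-ex[1],ex[0]])
def deck(p): d=np.array(p)[:2]-O; return np.array([d@ex,d@ey])
def world(d): return O+d[0]*ex+d[1]*ey
def packs(T,z=94,show=True):
    hsv=cv2.cvtColor(T[0],cv2.COLOR_BGR2HSV); m=((hsv[...,2]<110)&(hsv[...,1]<90)).astype(np.uint8)
    poly=np.array([proj(T,[*world(d),80]) for d in [(-125,-135),(-125,135),(115,125),(115,-125)]]).astype(np.int32)
    r=np.zeros_like(m); cv2.fillConvexPoly(r,poly,1); m&=r
    m=cv2.morphologyEx(m,cv2.MORPH_CLOSE,np.ones((15,1),np.uint8)) 
    out=[]
    for c in cv2.findContours(m,cv2.RETR_EXTERNAL,cv2.CHAIN_APPROX_NONE)[0]:
        if cv2.contourArea(c)<120: continue
        w=np.array([onz(T,u,z)[:2] for u in c[:,0,:]],np.float32)
        (cx,cy),(a,b),th=cv2.minAreaRect(w)
        if a<b: th+=90
        th=(th+90)%180-90
        out.append((cx,cy,th)); print('pack world',round(cx,1),round(cy,1),'size',round(a,1),round(b,1),'yaw',round(th,1),'deck',deck((cx,cy)).round(1),'rel yaw',round(th+11,1))
    return out
E
python3 - <<'E'
from packs import *
T=cam('top'); packs(T)
s=manip.sense(); print('tool axes',Ro.from_quat(s['ee_rot']).as_matrix().round(3).tolist())
# bottle/case/plate
z=lambda u:(np.array(u)+.5)/3.6-.5+[210,140]
for n,u,h in(('bottlecap',(303,56),135),('case',(474,97),102),('plate a',(90,350),110),('plate b',(40,380),90),('pl c',(75,420),20)): print(n,deck(onz(T,z(u),h)).round(1))
E
```

```text
pack world 568.8 61.3 size 38.9 90.8 yaw -9.0 deck [42.8 88. ] rel yaw 2.0
tool axes [[-0.298, -0.955, -0.0], [-0.955, 0.298, -0.0], [0.0, -0.0, -1.0]]
bottlecap [173.2  58.6]
case [174.6 -54.6]
plate a [-35.8 157.6]
plate b [-60.4 189.1]
pl c [-82.6 174.1]
```

```bash
python3 - <<'E'
s=open('packs.py').read()
s=s.replace("(-125,-135),(-125,135),(115,125),(115,-125)","(x0,-122),(x0,122),(x1,122),(x1,-122)").replace("z=94,show=True","z=94,x0=4,x1=125,vmax=120").replace("<110)","<vmax)")
a=s.index("    m=cv2.morph"); b=s.index("    out=[]")
s=s[:a]+"""    h,w_=m.shape; big=cv2.resize(m,None,fx=1,fy=1)
    # each pack = dark ends joined across its label: join in the deck-x direction only
    k=np.zeros((17,17),np.uint8); cv2.line(k,(8-2,16),(8+2,0),1,1)
    j=cv2.morphologyEx(m,cv2.MORPH_CLOSE,k); n,lab=cv2.connectedComponents(j)
"""+s[b:]
s=s.replace("    for c in cv2.findContours(m,cv2.RETR_EXTERNAL,cv2.CHAIN_APPROX_NONE)[0]:\n        if cv2.contourArea(c)<120: continue\n","    for i in range(1,n):\n        v,u=np.nonzero((lab==i)&(m>0))\n        if len(u)<60: continue\n        c=np.stack([u,v],1)[:,None,:]\n")
open('packs.py','w').write(s)
E
python3 - <<'E'
from packs import *
T=cam('top'); packs(T); print(manip.sense()['clock'])
E
```

```text
pack world 584.4 58.1 size 39.0 59.6 yaw -10.5 deck [58.8 87.9] rel yaw 0.5
pack world 574.5 -63.5 size 36.9 59.3 yaw -11.8 deck [ 72.3 -33.4] rel yaw -0.8
pack world 560.3 6.1 size 37.7 59.2 yaw -0.2 deck [45.1 32.2] rel yaw 10.8
pack world 557.0 -116.9 size 37.0 59.0 yaw -20.5 deck [ 65.3 -89.2] rel yaw -9.5
0.4
```

Run:
```python
import cv2
a=cv2.imread('pics/scene0.png')[160:235,395:455]; cv2.imwrite('pics/mk0.png',cv2.resize(a,None,fx=8,fy=8,interpolation=cv2.INTER_CUBIC))
a=cv2.imread('pics/top0.png')[220:265,212:262]; cv2.imwrite('pics/mk0t.png',cv2.resize(a,None,fx=12,fy=12,interpolation=cv2.INTER_CUBIC))
```

```text
(no output)
```

View pics/mk0.png

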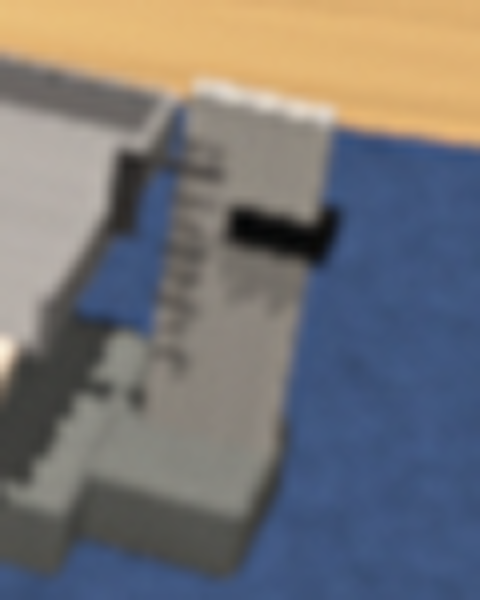

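View pics/mk0t.png

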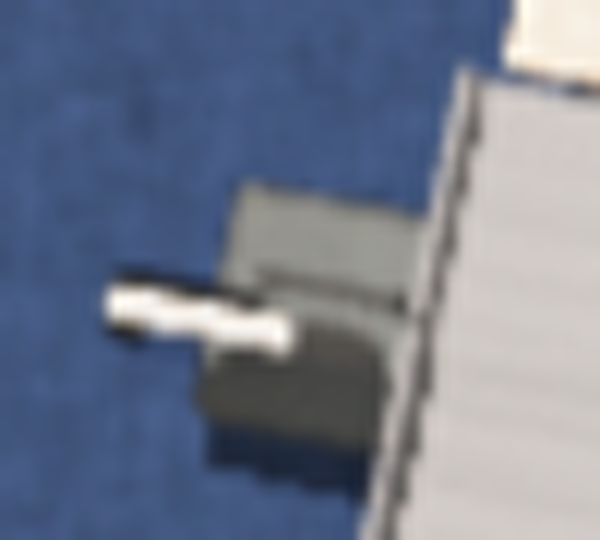

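Run:
```python
from packs import *
T=cam('top');S=cam('scene')
zs=lambda u:(np.array(u)+.5)/8-.5+[395,160]
zt=lambda u:(np.array(u)+.5)/12-.5+[212,220]
p,e=tri(S,zs((220,172)),T,zt((260,272))); print('tip',p.round(1),e.round(1),deck(p).round(1))
print('px per mm z',proj(S,p+[0,0,1])-proj(S,p))
# plate: top edge in top view and in scene: left/right ends
for a,b in (((195,85),(290,338)),((335,108),(108,300))):
    q,e=tri(S,zs(a),T,zt(b)); print('plate top',q.round(1),e.round(1),deck(q).round(1))
# mark on plate plane deck x = c
def onx(C,u,c):
    o,d=ray(C,u); n=np.array([*ex,0]); s=(c-(o[:2]-O)@ex)/(d@n); return o+s*d
for c in (-56,-60,-64):
  for u in((228,205),(225,247),(300,213),(298,258)):
    q=onx(S,zs(u),c); print(c,deck(q).round(1),q[2].round(1))
```

```text
tip [492.4 148.6 111.5] 2.4 [-48.8 159.1]
px per mm z [ 0.06796242 -0.42187016]
plate top [479.2 139.3 128.1] 1.7 [-60.  147.5]
plate top [486.3 173.6 130.9] 2.4 [-59.5 182.5]
-56 [-56.  162.2] 98.6
-56 [-56.  163.2] 86.1
-56 [-56.  180.3] 101.4
-56 [-56.  181.8] 88.3
-60 [-60.  161.4] 96.2
-60 [-60.  162.4] 83.6
-60 [-60.  179.7] 99.0
-60 [-60.  181.2] 85.8
-64 [-64.  160.6] 93.7
-64 [-64.  161.6] 81.1
-64 [-64. 179.] 96.6
-64 [-64.  180.5] 83.3
```

```bash
python3 -m handwheel '{"linear":[[22.57,-22.69,0],[22.57,-22.69,0],[22.57,-22.69,0],[22.57,-22.69,0],[22.57,-22.69,0],[22.57,-22.69,0],[22.57,-22.69,0],[22.57,-22.69,0]],"dr":[[0,0,84.5],[0,0,84.5],[0,0,84.5],[0,0,84.5],[0,0,84.5],[0,0,84.5],[0,0,84.5],[0,0,84.5]],"jaw":[100,100,100,100,100,100,100,100]}' 25
cat > go.py <<'E'
import sys
from packs import *
# usage: go.py X Y Z YAW  -> rows values from current pose
s=manip.sense(); R=Ro.from_quat(s['ee_rot']).as_matrix(); p=np.array(s['tcp_pos'])
x,y,z,yw=map(float,sys.argv[1:5])
yw=np.deg2rad(yw); a=np.array([np.cos(yw),np.sin(yw),0]); D=np.array([0,0,-1.]); G=np.stack([a,np.cross(D,a),D],1)
print('clock',round(float(s['clock']),2),'at',p.round(1),'yaw',np.rad2deg(np.arctan2(R[1,0],R[0,0])).round(2),'F',np.round(s['wrist_force'],2),'w',round(float(s['width']),1),'j',np.round(s['joints'],2), 'deck',deck(p).round(1))
print('linear',(R.T@(np.array([x,y,z])-p)/25).round(2).tolist(),'dr',np.rad2deg(Ro.from_matrix(R.T@G).as_rotvec()).round(1).tolist())
E
python3 go.py 574.5 -63.5 150 168.2
```

```text
clock: 1.17
tcp_pos: [357.3, 347.6, 241.0]
ee_rot: [-0.131, 0.991, 0.0, 0.0]
wrist_force: [1.1, -0.3, 0.7]
width: 87.6
clock 1.17 at [357.3 347.6 241. ] yaw -164.97 F [ 1.11 -0.25  0.68] w 87.6 j [ 1.17  0.06 -0.37  0.   -1.14 -0.9 ] deck [-219.4  328.6]
linear [-4.13, -18.14, 3.63] dr [0.1, 0.0, 26.8]
```

```bash
python3 -m handwheel '{"linear":[[-4.13,-18.14,0],[-4.13,-18.14,0],[-4.13,-18.14,0],[-4.13,-18.14,0],[-4.13,-18.14,0],[-4.13,-18.14,1.5],[-4.13,-18.14,3],[-4.13,-18.14,3.6]],"dr":[[0,0,26.8],[0,0,26.8],[0,0,26.8],[0,0,26.8],[0,0,26.8],[0,0,26.8],[0,0,26.8],[0,0,26.8]],"jaw":[100,100,100,100,100,100,100,100]}' 
python3 go.py 574.5 -63.5 120 168.2
```

```text
clock: 1.83
tcp_pos: [512.9, 58.7, 207.2]
ee_rot: [0.1, 0.995, 0.001, 0.001]
wrist_force: [0.6, 0.8, 0.1]
width: 87.7
clock 1.83 at [512.9  58.7 207.2] yaw 168.56 F [0.59 0.81 0.12] w 87.7 j [ 0.49  0.12 -0.39  0.   -1.06 -0.69] deck [-11.4  74.7]
linear [-3.37, -4.31, 3.49] dr [0.1, 0.2, 0.4]
```

```bash
python3 -m handwheel '{"linear":[[-3.37,-4.31,1],[-3.37,-4.31,2],[-3.37,-4.31,3],[-3.37,-4.31,3.5],[-3.37,-4.31,3.5],[-3.37,-4.31,3.5],[-3.37,-4.31,3.5]],"dr":[[0,0,0.4],[0,0,0.4],[0,0,0.4],[0,0,0.4],[0,0,0.4],[0,0,0.4],[0,0,0.4]],"jaw":[100,100,100,100,100,100,100]}' 
python3 go.py 574.5 -63.5 97 168.2
python3 - <<'E'
from h import *
C=cam('top'); cv2.imwrite('pics/t1.png',cv2.resize(C[0][130:305,205:395],None,fx=3,fy=3,interpolation=cv2.INTER_CUBIC))
C=cam('scene'); cv2.imwrite('pics/s1.png',cv2.resize(C[0][100:295,220:460],None,fx=3,fy=3,interpolation=cv2.INTER_CUBIC))
E
```

```text
clock: 2.42
tcp_pos: [573.0, -62.0, 118.9]
ee_rot: [0.103, 0.995, -0.0, -0.0]
wrist_force: [0.3, 1.1, 1.0]
width: 87.7
clock 2.42 at [573.  -62.  118.9] yaw 168.13 F [0.35 1.05 0.99] w 87.7 j [ 0.23  0.31 -0.37  0.   -0.9  -0.44] deck [ 70.5 -32.3]
linear [-0.07, -0.04, 0.88] dr [-0.0, -0.0, -0.1]
```

View pics/t1.png

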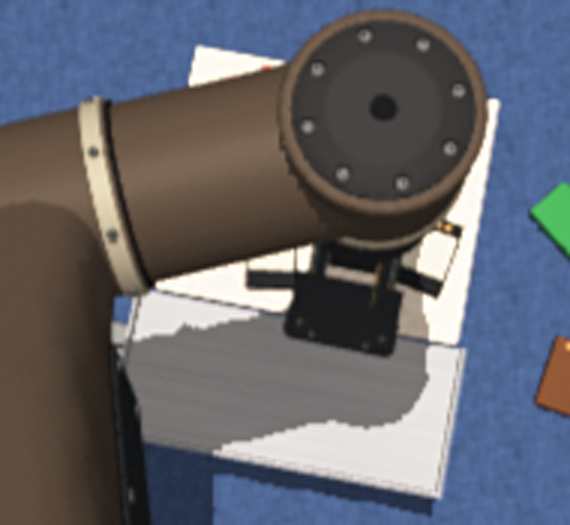

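View pics/s1.png

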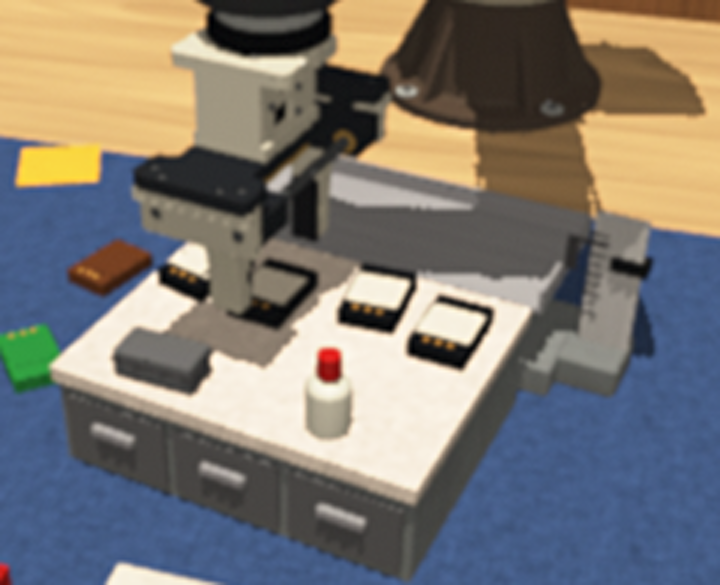

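```bash
python3 -m handwheel '{"linear":[[-0.07,-0.04,0.4],[-0.07,-0.04,0.8],[-0.07,-0.04,0.9],[-0.07,-0.04,0.9],[-0.07,-0.04,0.9],[-0.07,-0.04,0.9],[-0.07,-0.04,0.9]],"dr":[[0,0,0],[0,0,0],[0,0,0],[0,0,0],[0,0,0],[0,0,0],[0,0,0]],"jaw":[100,100,100,100,60,60,60]}' 20
python3 go.py 574.5 -63.5 97 168.2
```

```text
clock: 3.1
tcp_pos: [574.5, -63.2, 96.5]
ee_rot: [0.103, 0.995, 0.0, 0.0]
wrist_force: [-0.2, -0.0, 0.8]
width: 72.8
clock 3.1 at [574.5 -63.2  96.5] yaw 168.16 F [-0.2  -0.05  0.77] w 72.8 j [ 0.23  0.33 -0.39  0.   -0.85 -0.44] deck [ 72.3 -33.1]
linear [-0.0, -0.01, -0.02] dr [0.0, 0.0, -0.0]
```

```bash
python3 -m handwheel '{"linear":[[0,0,0],[0,0,0],[0,0,0],[0,0,0],[0,0,0],[0,0,-0.4],[0,0,-0.8],[0,0,-0.8]],"dr":[[0,0,0],[0,0,0],[0,0,0],[0,0,0],[0,0,0],[0,0,0],[0,0,0],[0,0,0]],"jaw":[50,50,50,50,50,50,50,50]}' 20
python3 go.py 574.5 -63.5 97 168.2
```

```text
clock: 3.77
tcp_pos: [575.8, -63.2, 118.8]
ee_rot: [0.103, 0.995, 0.0, 0.002]
wrist_force: [1.4, -0.3, -0.8]
width: 60.0
clock 3.77 at [575.8 -63.2 118.8] yaw 168.19 F [ 1.35 -0.28 -0.85] w 60.0 j [ 0.23  0.31 -0.36  0.   -0.89 -0.44] deck [ 73.5 -32.9]
linear [0.05, -0.02, 0.87] dr [0.0, 0.2, -0.0]
```

```bash
python3 - <<'E'
from packs import *
for d in [(-50,-33),(-50,85),(-50,30)]: print(d,world(d).round(1))
E
python3 go.py $(python3 -c "
from packs import *
print(*world((-50,-33)))") 119 169
```

```text
(-50, -33) [454.5 -39.8]
(-50, 85) [477.   76.1]
(-50, 30) [466.5  22.1]
clock 3.77 at [575.8 -63.2 118.8] yaw 168.19 F [ 1.35 -0.28 -0.85] w 60.0 j [ 0.23  0.31 -0.36  0.   -0.89 -0.44] deck [ 73.5 -32.9]
linear [4.94, -0.07, -0.02] dr [0.0, 0.2, -0.8]
```

```bash
python3 -m handwheel '{"linear":[[0.8,0,0],[2,-0.03,0],[3.2,-0.05,0],[4.3,-0.07,0],[4.9,-0.07,0],[4.94,-0.07,0],[4.94,-0.07,0]],"dr":[[0,0,0],[0,0,-0.4],[0,0,-0.8],[0,0,-0.8],[0,0,-0.8],[0,0,-0.8],[0,0,-0.8]],"jaw":[50,50,50,50,50,50,50]}'
python3 go.py 454.5 -39.8 96.5 169
```

```text
clock: 4.35
tcp_pos: [453.0, -39.4, 117.0]
ee_rot: [0.096, 0.995, 0.0, 0.001]
wrist_force: [-0.3, 0.2, -1.2]
width: 59.7
clock 4.35 at [453.  -39.4 117. ] yaw 169.01 F [-0.26  0.24 -1.23] w 59.7 j [ 0.35  0.12 -0.63  0.   -0.82 -0.54] deck [-51.6 -32.9]
linear [-0.06, -0.01, 0.82] dr [0.1, 0.1, 0.0]
```

```bash
python3 -m handwheel '{"linear":[[-0.04,0,0.3],[-0.04,0,0.6],[-0.04,0,0.8],[-0.04,0,0.8],[-0.04,0,0.8],[-0.04,0,0.8],[-0.04,0,0.8],[-0.04,0,0.8]],"dr":[[0,0,0],[0,0,0],[0,0,0],[0,0,0],[0,0,0],[0,0,0],[0,0,0],[0,0,0]],"jaw":[50,50,50,50,85,85,85,85]}'
python3 go.py 454.5 -39.8 96.5 169
```

```text
clock: 5.02
tcp_pos: [454.3, -39.8, 96.4]
ee_rot: [0.096, 0.995, 0.0, 0.0]
wrist_force: [0.3, 0.1, 0.2]
width: 74.2
clock 5.02 at [454.3 -39.8  96.4] yaw 168.96 F [0.35 0.13 0.17] w 74.2 j [ 0.35  0.15 -0.65  0.   -0.77 -0.54] deck [-50.2 -33.1]
linear [-0.01, 0.0, -0.01] dr [0.0, 0.0, -0.0]
```

```bash
python3 -m handwheel '{"linear":[[0,0,-0.5],[0,0,-1.2],[0,0,-1.4],[0,0,-1.4]],"dr":[[0,0,0],[0,0,0],[0,0,0],[0,0,0]],"jaw":[85,85,100,100]}'
python3 go.py 584.4 58.1 130 169.5
```

```text
clock: 5.35
tcp_pos: [455.2, -39.5, 132.7]
ee_rot: [0.096, 0.995, 0.001, 0.002]
wrist_force: [1.0, 0.5, -0.3]
width: 82.6
clock 5.35 at [455.2 -39.5 132.7] yaw 168.97 F [ 1.03  0.48 -0.26] w 82.6 j [ 0.35  0.1  -0.61  0.   -0.86 -0.54] deck [-49.4 -32.6]
linear [-4.33, 4.82, 0.13] dr [0.1, 0.2, -0.5]
```

Run:
```python
from h import *
C=cam('scene'); cv2.imwrite('pics/s2.png',cv2.resize(C[0][100:295,220:460],None,fx=3,fy=3,interpolation=cv2.INTER_CUBIC))
```

```text
(no output)
```

View pics/s2.png

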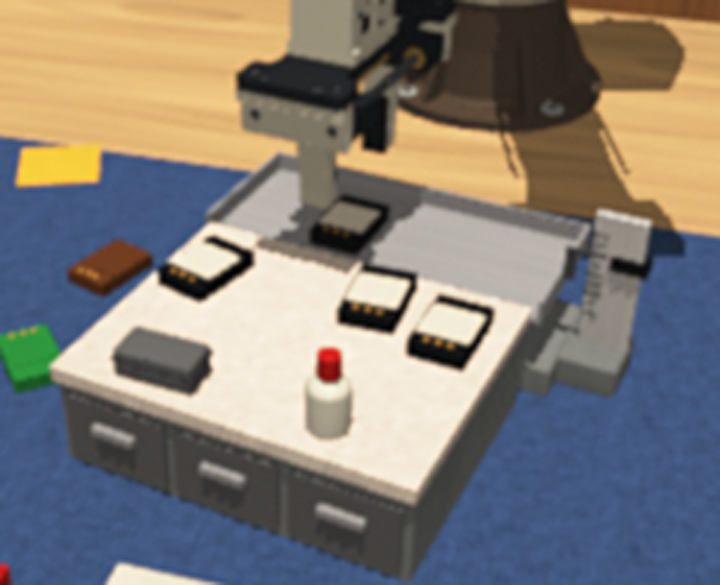

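Pack C lies flat in the pan at about (350,222) in the crop. The other three are untouched. Next is pack A.

```bash
python3 -m handwheel '{"linear":[[-1,1,0],[-2,2.2,0.1],[-3,3.3,0.1],[-4,4.4,0.2],[-4.33,4.82,0.4],[-4.33,4.82,0.5],[-4.33,4.82,0.5]],"dr":[[0,0,0],[0,0,-0.5],[0,0,-0.5],[0,0,-0.5],[0,0,-0.5],[0,0,-0.5],[0,0,-0.5]],"jaw":[100,100,100,100,100,100,100]}'
python3 go.py 584.4 58.1 96.5 169.5
python3 - <<'E'
from h import *
C=cam('scene'); cv2.imwrite('pics/s3.png',cv2.resize(C[0][100:295,220:460],None,fx=3,fy=3,interpolation=cv2.INTER_CUBIC))
cv2.imwrite('pics/mk3.png',cv2.resize(C[0][160:235,395:455],None,fx=8,fy=8,interpolation=cv2.INTER_CUBIC))
E
```

```text
clock: 5.98
tcp_pos: [582.5, 57.8, 116.3]
ee_rot: [0.092, 0.996, -0.001, -0.002]
wrist_force: [0.2, -1.1, -0.6]
width: 87.6
clock 5.98 at [582.5  57.8 116.3] yaw 169.47 F [ 0.16 -1.14 -0.61] w 87.6 j [ 0.43  0.32 -0.35 -0.   -0.9  -0.62] deck [57.  87.2]
linear [-0.08, 0.03, 0.79] dr [-0.1, -0.2, -0.0]
```

View pics/s3.png

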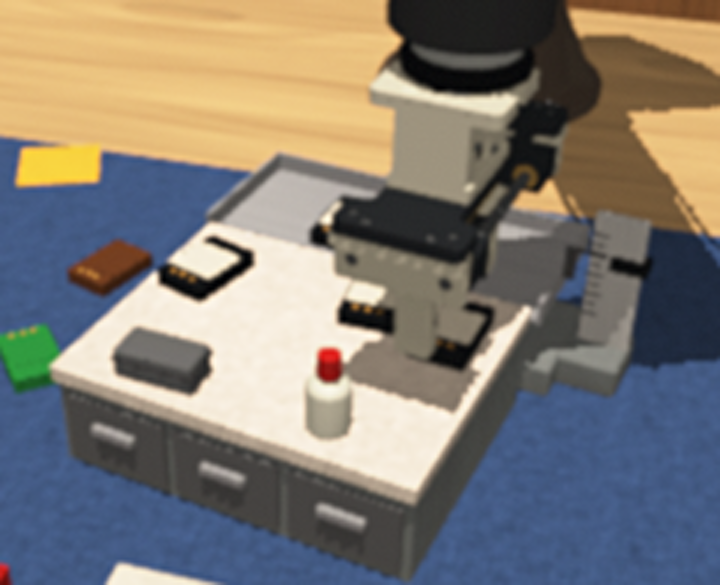

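View pics/mk3.png

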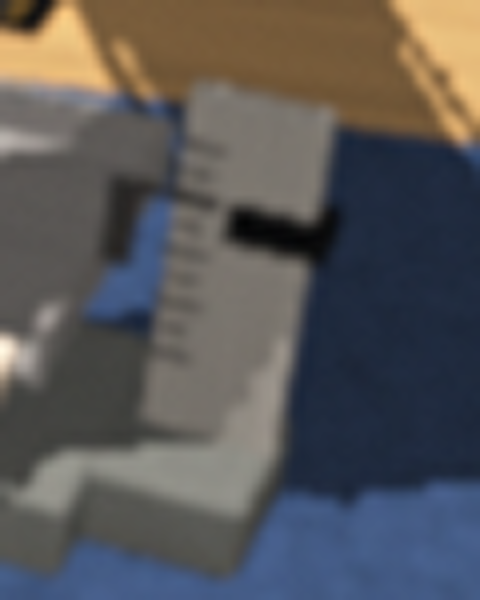

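```bash
python3 -m handwheel '{"linear":[[-0.08,0.01,0.4],[-0.08,0.01,0.75],[-0.08,0.01,0.79],[-0.08,0.01,0.79],[-0.08,0.01,0.79],[-0.08,0.01,0.79],[-0.08,0.01,0.79],[-0.08,0.01,0.79]],"dr":[[0,0,0],[0,0,0],[0,0,0],[0,0,0],[0,0,0],[0,0,0],[0,0,0],[0,0,0]],"jaw":[100,100,100,50,50,50,50,50]}' 20
python3 go.py 584.4 58.1 96.5 169.5
```

```text
clock: 6.7
tcp_pos: [585.4, 57.7, 99.3]
ee_rot: [0.092, 0.996, 0.0, 0.0]
wrist_force: [-0.8, 0.6, 0.9]
width: 60.0
clock 6.7 at [585.4  57.7  99.3] yaw 169.46 F [-0.8   0.57  0.9 ] w 60.0 j [ 0.43  0.35 -0.36 -0.   -0.86 -0.61] deck [59.9 87.6]
linear [0.04, 0.01, 0.11] dr [0.0, 0.0, -0.0]
```

```bash
python3 -m handwheel '{"linear":[[0,0,-0.4],[0,0,-0.8],[0,0,-0.9],[0,0,-0.9]],"dr":[[0,0,0],[0,0,0],[0,0,0],[0,0,0]],"jaw":[50,50,50,50]}'
python3 go.py 477 76.1 120 169
```

```text
clock: 7.03
tcp_pos: [586.3, 58.0, 123.2]
ee_rot: [0.092, 0.996, 0.001, 0.001]
wrist_force: [0.5, 0.2, -0.9]
width: 59.9
clock 7.03 at [586.3  58.  123.2] yaw 169.47 F [ 0.46  0.22 -0.93] w 59.9 j [ 0.43  0.32 -0.34  0.   -0.91 -0.61] deck [60.7 88.1]
linear [4.43, -0.09, 0.12] dr [0.1, 0.1, 0.5]
```

```bash
python3 -m handwheel '{"linear":[[0.8,0,0],[2,-0.05,0],[3.2,-0.09,0],[4.1,-0.09,0],[4.4,-0.09,0],[4.4,-0.09,0.1],[4.4,-0.09,0.1]],"dr":[[0,0,0],[0,0,0.5],[0,0,0.5],[0,0,0.5],[0,0,0.5],[0,0,0.5],[0,0,0.5]],"jaw":[50,50,50,50,50,50,50]}'
python3 go.py 477 76.1 97 169
```

```text
clock: 7.62
tcp_pos: [477.2, 75.9, 119.1]
ee_rot: [0.096, 0.995, 0.0, 0.0]
wrist_force: [-0.6, 0.4, -0.6]
width: 59.8
clock 7.62 at [477.2  75.9 119.1] yaw 169.01 F [-0.62  0.36 -0.57] w 59.8 j [ 0.57  0.16 -0.57  0.   -0.84 -0.76] deck [-49.8  84.8]
linear [0.01, 0.01, 0.88] dr [0.0, 0.0, 0.0]
```

```bash
python3 -m handwheel '{"linear":[[0,0,0.4],[0,0,0.8],[0,0,0.88],[0,0,0.88],[0,0,0.88],[0,0,0.88],[0,0,0.88]],"dr":[[0,0,0],[0,0,0],[0,0,0],[0,0,0],[0,0,0],[0,0,0],[0,0,0]],"jaw":[50,50,50,50,85,85,85]}'
python3 -m handwheel '{"linear":[[0,0,-0.5],[0,0,-1.2],[0,0,-2],[0,4,-4],[0,8,-5],[0,10,-5],[0,11,-5],[0,11,-5]],"dr":[[0,0,0],[0,0,0],[0,0,0],[0,0,0],[0,0,0],[0,0,0],[0,0,0],[0,0,0]],"jaw":[85,85,100,100,100,100,100,100]}'
python3 go.py 477 76.1 97 169
```

```text
clock: 8.2
tcp_pos: [477.4, 75.7, 97.4]
ee_rot: [0.096, 0.995, 0.0, 0.0]
wrist_force: [-0.6, -0.0, -0.6]
width: 72.4
clock: 8.87
tcp_pos: [515.2, 272.5, 207.7]
ee_rot: [0.096, 0.995, 0.001, 0.001]
wrist_force: [0.1, -1.3, 0.4]
width: 87.3
clock 8.87 at [515.2 272.5 207.7] yaw 168.95 F [ 0.08 -1.29  0.39] w 87.3 j [ 0.82  0.23 -0.25  0.   -1.09 -1.01] deck [-50.  285.1]
linear [-0.0, -8.01, 4.42] dr [0.1, 0.1, -0.0]
```

```bash
python3 -m handwheel '{"linear":[[0,2,0],[0,4,0],[0,5,0],[0,5,0],[0,5,0],[0,5,0]],"dr":[[0,0,0],[0,0,0],[0,0,0],[0,0,0],[0,0,0],[0,0,0]],"jaw":[100,100,100,100,100,100]}'
python3 - <<'E'
from packs import *
C=cam('scene'); np.save('S4.npy',C[0]);cv2.imwrite('pics/s4.png',cv2.resize(C[0][100:295,220:460],None,fx=3,fy=3,interpolation=cv2.INTER_CUBIC))
cv2.imwrite('pics/mk4.png',cv2.resize(C[0][165:215,405:450],None,fx=12,fy=12,interpolation=cv2.INTER_CUBIC))
T=cam('top'); cv2.imwrite('pics/t4.png',cv2.resize(T[0][130:305,205:395],None,fx=3,fy=3,interpolation=cv2.INTER_CUBIC))
packs(T)
E
```

```text
clock: 9.37
tcp_pos: [538.6, 393.2, 205.8]
ee_rot: [0.096, 0.995, -0.0, -0.0]
wrist_force: [-0.6, -0.2, -0.2]
width: 87.2
pack world 560.3 6.1 size 37.7 59.2 yaw -0.2 deck [45.1 32.2] rel yaw 10.8
pack world 557.0 -116.9 size 37.0 59.0 yaw -20.5 deck [ 65.3 -89.2] rel yaw -9.5
```

View pics/s4.png

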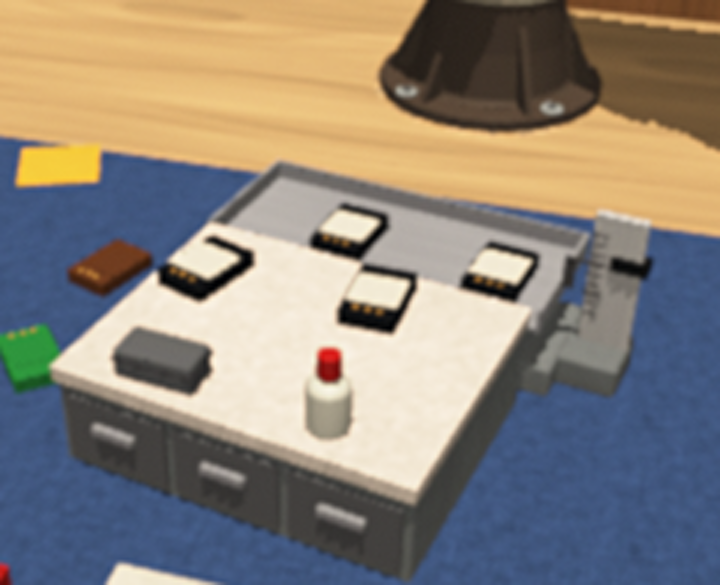

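View pics/mk4.png

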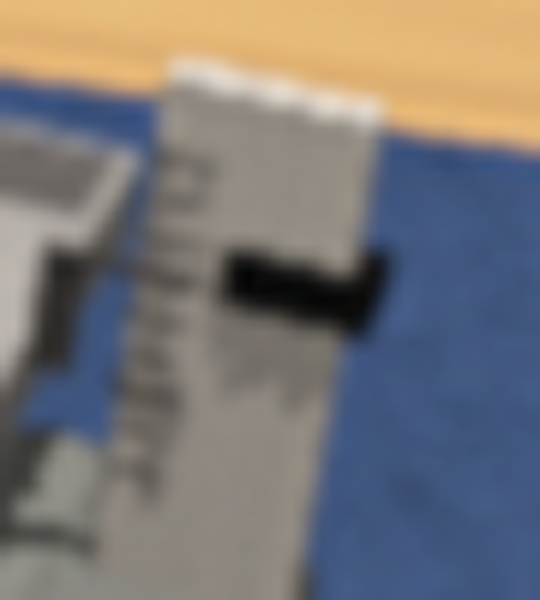

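View pics/t4.png

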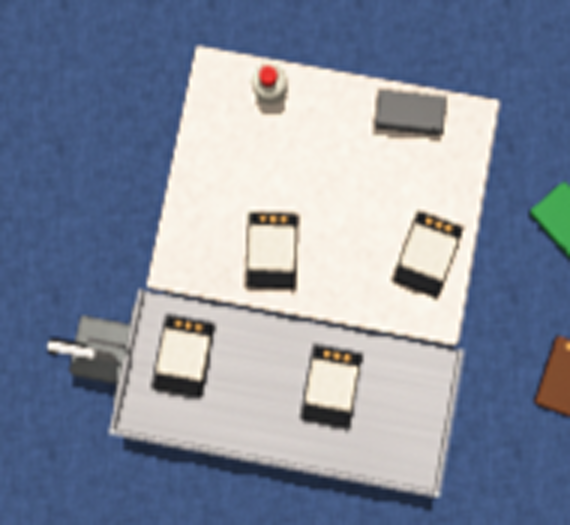

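Run:
```python
from packs import *
T=cam('top'); np.save('T4.npy',T[0])
a=cv2.imread('pics/top0.png')[232:254,216:252];b=T[0][232:254,216:252]
o=[cv2.resize(i,None,fx=16,fy=16,interpolation=cv2.INTER_NEAREST) for i in(a,b)]
cv2.imwrite('pics/mk4t.png',cv2.convertScaleAbs(np.vstack(o)[:600],alpha=1.0)); 
S0=cv2.imread('pics/scene0.png');S4=np.load('S4.npy')
o=[cv2.resize(i[170:205,408:444],None,fx=16,fy=16,interpolation=cv2.INTER_NEAREST) for i in(S0,S4)]
cv2.imwrite('pics/mk4n.png',o[1]); cv2.imwrite('pics/mk0n.png',o[0])
```

```text
(no output)
```

View pics/mk4t.png

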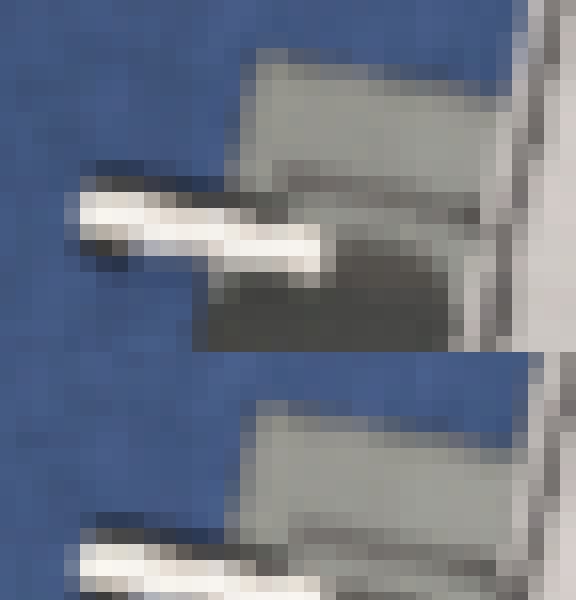

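View pics/mk4n.png

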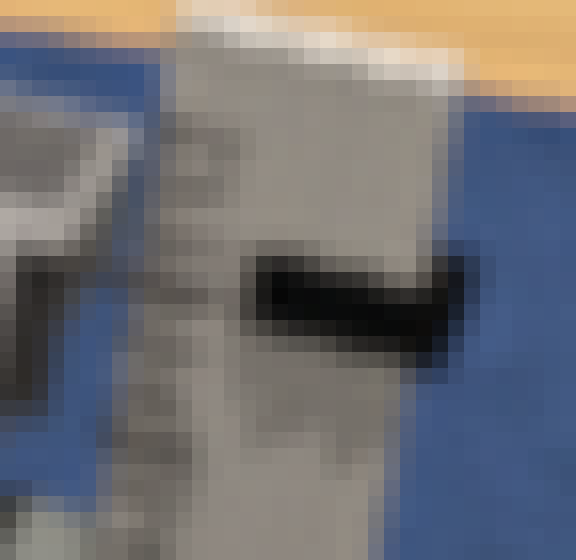

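View pics/mk0n.png

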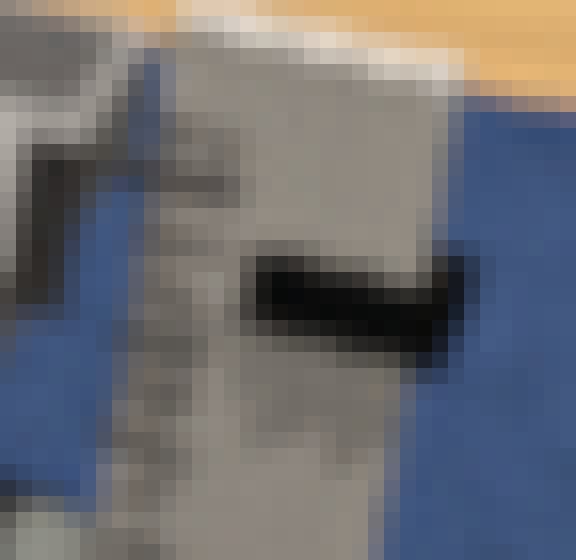

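```bash
python3 -m handwheel '{"linear":[[0,0,0],[0,0,0],[0,0,0],[0,0,0],[0,0,0],[0,0,0],[0,0,0],[0,0,0]],"dr":[[0,0,0],[0,0,0],[0,0,0],[0,0,0],[0,0,0],[0,0,0],[0,0,0],[0,0,0]],"jaw":[100,100,100,100,100,100,100,100]}'
python3 - <<'E'
from packs import *
T=cam('top');S=cam('scene')
print('frame diff vs 1 s ago near pan/pointer', np.abs(S[0][160:235,380:455].astype(int)-np.load('S4.npy')[160:235,380:455]).max())
print('in pan:'); packs(T,z=78-16.3+14,x0=-112,x1=-4)
S0=cv2.imread('pics/scene0.png'); g=S[0].astype(np.float32).mean(2); g0=S0.astype(np.float32).mean(2)
# pointer: where image now is darker than empty image (and vice versa)
d=g0-g
for c in range(417,423):
    col=d[176:196,c]; r=np.arange(176,196)
    up=np.clip(-col,0,None)*(r<185); dn=np.clip(col,0,None)*(r>=185)
    print(c,'empty row',(up@r/up.sum()).round(2),up.max().round(0),'now',(dn@r/dn.sum()).round(2),dn.max().round(0))
# bar lower/upper half-level rows
for c in range(425,434):
    p=g[178:200,c]; lo=p.min(); hi=np.median(p); t=(lo+hi)/2; i=np.nonzero(p<t)[0]; a,b=i[0],i[-1]
    top=a-(t-p[a])/(p[a-1]-p[a]); bot=b+(t-p[b])/(p[b+1]-p[b]); print(c,'bar',(178+top).round(2),(178+bot).round(2))
E
```

```text
clock: 10.18
tcp_pos: [538.8, 393.2, 206.1]
ee_rot: [0.096, 0.995, -0.0, -0.0]
wrist_force: [-0.3, -1.1, -0.8]
width: 88.0
frame diff vs 1 s ago near pan/pointer 3
in pan:
pack world 486.5 73.9 size 40.4 76.2 yaw -11.3 deck [-40.3  84.7] rel yaw -0.3
pack world 463.5 -42.7 size 39.3 77.8 yaw -11.0 deck [-40.7 -34.2] rel yaw 0.0
417 empty row 179.32 22.0 now 187.5 19.0
418 empty row 180.13 26.0 now 187.25 17.0
419 empty row 180.45 26.0 now 187.41 22.0
420 empty row 180.62 29.0 now 187.72 32.0
421 empty row 181.03 31.0 now 187.81 26.0
422 empty row 181.14 28.0 now 187.65 9.0
425 bar 185.72 190.28
426 bar 185.85 190.5
427 bar 186.17 190.69
428 bar 186.53 190.9
429 bar 186.71 191.28
430 bar 186.83 191.51
431 bar 187.2 191.66
432 bar 187.61 191.82
433 bar 187.82 192.16
```

Run:
```python
from packs import *
T=cam('top'); g=T[0].astype(np.float32)
# profiles along deck x at fixed deck y (z plane 96 for bar, 95 pointer now)
for y,n in((150,'pointer'),(154,'pointer'),(168,'bar/plate'),(172,'bar/plate'),(176,'bar/plate'),(180,'bar/plate')):
    xs=np.arange(-68,-38,1.5); uv=np.array([proj(T,[*world((x,y)),96]) for x in xs],np.float32)
    v=cv2.remap(T[0],uv[None,:,0].copy(),uv[None,:,1].copy(),cv2.INTER_LINEAR)[0].astype(int)
    print(n,y,[(float(x),int(c.mean())) for x,c in zip(xs,v)])
```

```text
pointer 150 [(-68.0, 72), (-66.5, 71), (-65.0, 70), (-63.5, 79), (-62.0, 91), (-60.5, 102), (-59.0, 104), (-57.5, 106), (-56.0, 117), (-54.5, 133), (-53.0, 144), (-51.5, 133), (-50.0, 121), (-48.5, 116), (-47.0, 128), (-45.5, 145), (-44.0, 149), (-42.5, 150), (-41.0, 149), (-39.5, 150)]
pointer 154 [(-68.0, 70), (-66.5, 72), (-65.0, 81), (-63.5, 124), (-62.0, 174), (-60.5, 226), (-59.0, 231), (-57.5, 215), (-56.0, 185), (-54.5, 160), (-53.0, 145), (-51.5, 134), (-50.0, 122), (-48.5, 115), (-47.0, 132), (-45.5, 142), (-44.0, 150), (-42.5, 150), (-41.0, 150), (-39.5, 150)]
bar/plate 168 [(-68.0, 83), (-66.5, 94), (-65.0, 114), (-63.5, 137), (-62.0, 181), (-60.5, 221), (-59.0, 237), (-57.5, 223), (-56.0, 185), (-54.5, 106), (-53.0, 79), (-51.5, 96), (-50.0, 111), (-48.5, 118), (-47.0, 116), (-45.5, 114), (-44.0, 113), (-42.5, 116), (-41.0, 119), (-39.5, 121)]
bar/plate 172 [(-68.0, 90), (-66.5, 85), (-65.0, 91), (-63.5, 114), (-62.0, 172), (-60.5, 213), (-59.0, 237), (-57.5, 218), (-56.0, 156), (-54.5, 72), (-53.0, 66), (-51.5, 75), (-50.0, 94), (-48.5, 99), (-47.0, 99), (-45.5, 98), (-44.0, 96), (-42.5, 94), (-41.0, 94), (-39.5, 95)]
bar/plate 176 [(-68.0, 89), (-66.5, 89), (-65.0, 94), (-63.5, 144), (-62.0, 195), (-60.5, 231), (-59.0, 234), (-57.5, 215), (-56.0, 153), (-54.5, 98), (-53.0, 59), (-51.5, 75), (-50.0, 88), (-48.5, 93), (-47.0, 94), (-45.5, 95), (-44.0, 94), (-42.5, 94), (-41.0, 94), (-39.5, 93)]
bar/plate 180 [(-68.0, 84), (-66.5, 74), (-65.0, 82), (-63.5, 116), (-62.0, 170), (-60.5, 220), (-59.0, 236), (-57.5, 224), (-56.0, 188), (-54.5, 105), (-53.0, 69), (-51.5, 76), (-50.0, 88), (-48.5, 94), (-47.0, 94), (-45.5, 93), (-44.0, 93), (-42.5, 93), (-41.0, 92), (-39.5, 91)]
```

Two packs bring the pointer to about 1 mm above the bar's middle. The pan is at rest and the arm is clear, so I'm handing in.

```bash
python3 -c "
from bench import manip
print(manip.sense()['clock'], manip.finish_job())"
```

```text
the job is handed in; nothing more can be done
10.3333 None
```

I lifted two packs off the deck into the pan, one at a time, with the jaws across their 60 mm length. I stopped there and handed the job in at 10.3 s. It returned no verdict.

**Last checks**
- **Pointer:** It sank about 16.5 mm. After correcting for its standing about 3 mm in front of the bar, it reads about 1 mm above the bar's middle (my estimate of the error is ±2 mm). A third pack would have taken it out of the band, or close to its lower edge.
- **Pan:** Pictures about 0.8 s apart showed no motion of the pan or pointer.
- **Packs in the pan:** I set both down about 50 mm on the robot's side of the deck edge. They lie flat there, clear of the edge.
- **Packs on the deck:** The other two are where they started.
- **Other items:** The bottle, case and mark were not touched, and look in place in the last pictures. The arm stood well clear of everything.

**Checks that disagreed**
- **Scene camera:** Its deck corners differ from the top camera's by about 4 to 8 mm, and by 17 mm at one corner where the pan hides the edge. I used the top camera for positions and the scene camera only for differences.
- **Pack positions in the pan:** My automatic outline of these packs came out too long (about 77 mm instead of 60) because it took in dark pixels along the pan's edge. Their positions rest on the release pose and the pictures.

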